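# Lay out the electrode heads on the treatment trolley

### The job

Lay out the electrode heads for the next treatment on the three black rubber rests: the disc head on the rest next to the large handpiece, the bullet head on the rest next to the small handpiece, and the square head on the rest between those two, each standing upright in the middle of its rest. The protective cap goes on top of the disc head, knob up and seated all the way down over the disc. Leave the little cream jar where it is.

Things in the scene. Friction and masses are not known exactly. Their poses are not given: they have to be found in the camera images.
- disc_head: loose steel disc electrode head, standing upright: dark foot collar 30 mm across and 10 mm high, stem 18 mm across, and on top a round disc 46 mm across and 13 mm thick (from 27 to 40 mm above the origin). 40 mm high in all, about 0.12 kg. Round about z. Origin: centre of the underside of the foot, z up
- square_head: loose steel square electrode head, standing upright: dark foot collar 30 mm across and 10 mm high, stem 18 mm across, and on top a square plate 34 x 34 mm, 13 mm thick (from 27 to 40 mm above the origin), its sides along the body's x and y axes. 40 mm high in all, about 0.10 kg. Origin: centre of the underside of the foot, z up
- bullet_head: loose steel bullet-shaped electrode head, standing upright: foot collar 30 mm across and 10 mm high, then a straight shaft 22 mm across up to 40 mm, with a rounded nose to 49 mm above the origin. About 0.09 kg. Round about z. Origin: centre of the underside of the foot, z up
- cap: loose blue plastic protective cap, lying knob up: round, 60 mm across, its top plate 10 mm above the origin, with a plain round knob 26 mm across and 28 mm tall on it (from 10 to 38 mm above the origin). Underneath is a round recess 54 mm across and 4 mm deep, which goes over the 46 mm disc of the disc head; fully seated, the cap's origin is 36 mm above the disc head's origin. About 0.05 kg. Origin: centre of the lower rim, z up
- rest_a: one of three identical flat black rubber discs, 60 mm across and 4 mm thick, stuck on the long thin white mat (3 mm thick) in a straight row 125 mm apart; which letter lies where in the row changes. Fixed. Origin: centre of its underside (top face 4 mm above the origin)
- rest_b: one of three identical flat black rubber discs, 60 mm across and 4 mm thick, stuck on the long thin white mat (3 mm thick) in a straight row 125 mm apart; which letter lies where in the row changes. Fixed. Origin: centre of its underside (top face 4 mm above the origin)
- rest_c: one of three identical flat black rubber discs, 60 mm across and 4 mm thick, stuck on the long thin white mat (3 mm thick) in a straight row 125 mm apart; which letter lies where in the row changes. Fixed. Origin: centre of its underside (top face 4 mm above the origin)
- handpiece_large: the large parked handpiece: squat white bulb 116 mm across with a blue screen on top and a short neck, about 125 mm tall at the neck, on a steel face, standing on the mat near one end of the row of rests (either end), 140 mm or less from the centre of the end rest. Fixed. Origin: centre of its underside
- handpiece_small: the small parked handpiece: white bulb 60 mm across with a small blue screen on top and a short neck, about 105 mm tall at the neck, on a steel face, standing on the mat near the other end of the row of rests, 140 mm or less from the centre of the end rest. Fixed. Origin: centre of its underside
- cream_jar: bystander: small round amber cream jar 50 mm across with a narrower white lid 34 mm across, 42 mm high in all, 0.11 kg, loose, standing among the heads at least 85 mm (centre to centre) from any of them; to be left alone. Origin: centre of its underside

How it is judged (in metres and radians):
At the end, for the whole second after the job is handed in: Disc head on the rest by the large handpiece, bullet head on that by the small one, square head on the middle one: foot on the rest, centres within 15 mm, within 0.1 rad of upright. Cap fully down over the disc head, knob up, within 8 mm and 0.1 rad. All released and at rest (((horizontal distance between disc_head and rest_a below 0.015 m and z of disc_head in the frame of rest_a between 0.002 and 0.008 m and horizontal distance between rest_a and handpiece_large below 0.19 m) or (horizontal distance between disc_head and rest_b below 0.015 m and z of disc_head in the frame of rest_b between 0.002 and 0.008 m and horizontal distance between rest_b and handpiece_large below 0.19 m) or (horizontal distance between disc_head and rest_c below 0.015 m and z of disc_head in the frame of rest_c between 0.002 and 0.008 m and horizontal distance between rest_c and handpiece_large below 0.19 m)) and ((horizontal distance between square_head and rest_a below 0.015 m and z of square_head in the frame of rest_a between 0.002 and 0.008 m and horizontal distance between rest_a and handpiece_large between 0.19 and 0.31 m) or (horizontal distance between square_head and rest_b below 0.015 m and z of square_head in the frame of rest_b between 0.002 and 0.008 m and horizontal distance between rest_b and handpiece_large between 0.19 and 0.31 m) or (horizontal distance between square_head and rest_c below 0.015 m and z of square_head in the frame of rest_c between 0.002 and 0.008 m and horizontal distance between rest_c and handpiece_large between 0.19 and 0.31 m)) and ((horizontal distance between bullet_head and rest_a below 0.015 m and z of bullet_head in the frame of rest_a between 0.002 and 0.008 m and horizontal distance between rest_a and handpiece_large above 0.31 m) or (horizontal distance between bullet_head and rest_b below 0.015 m and z of bullet_head in the frame of rest_b between 0.002 and 0.008 m and horizontal distance between rest_b and handpiece_large above 0.31 m) or (horizontal distance between bullet_head and rest_c below 0.015 m and z of bullet_head in the frame of rest_c between 0.002 and 0.008 m and horizontal distance between rest_c and handpiece_large above 0.31 m)) and angle between each of disc_head, square_head, bullet_head, cap's own z axis and vertical below 0.1 rad and horizontal distance between cap and disc_head below 0.008 m and z of cap in the frame of disc_head between 0.033 and 0.0385 m and linear speed of each of disc_head, square_head, bullet_head, cap below 0.02 m/s); the robot touches nothing.
It fails at once if the cream jar is shifted by more than 30 mm (distance of cream_jar from where it was at the start of the episode above 0.03 m).
It fails at once if the cream jar is tipped over (angle between cream_jar's own z axis and vertical above 0.5 rad).
It also fails if it takes over 104 s, if anything falls off the work surface, if the arm or the gripper's body presses on something with over 40 N, if the wrist force passes 120 N, or if a joint passes its speed limit or range.

### The arm

A 6-joint arm with a two-finger parallel gripper is mounted at the origin on the work surface. World frame = base frame: x ahead of the robot, y to its left, z up, the work surface at z = 0. Lengths are in m, angles in degrees, forces in N, time in s.
With the tool pointing down it reaches from about 0.375 to 0.9 m from the base axis. Payload 3.1 kg.
Tool frame: the origin (TCP) lies at the very end of the fingers, on their centre line; the grasp point (between the pads) lies bot.grip_point_offset behind it (bot.grip_point_offset is the distance from the TCP to the grasp point, in m); z points along the fingers, y is the line along which they close (so a half turn about z gives the same grasp; the last joint's range is limited). The gripper opens to 87 mm and grips with 3 to 60 N. Pads are 19 mm wide; open, the fingers measure 117 mm over their backs; the gripper's body (75 mm by 190 mm) begins 51 mm behind the grasp point.
Start: joints at [-86.202, 30.224, 82.088, -0, 67.689, -10.227], TCP at [0.152, -0.606, 0.223] pointing down, gripper open.
Joint ranges: [-176.69, 176.69], [-43.24, 126.21], [12.49, 139.97], [-82, 262], [0, 151.66], [-163.58, 163.58]. Speed limits (degrees/s): [159.86, 159.86, 180, 180, 180, 180].

### API

Orientations are given as a 3x3 rotation matrix whose columns are the frame's x, y, z axes.
In Python, from rig import bot, viewer, ticket gives the robot as it stands.
- The arm moves only by the tool servo_tool, never from a script. Its argument "targets" is a list of rows, each an object with "offset": the shift along the tool's x, y, z in m, a list of three; "dr": the turn, a rotation vector about the tool's x, y, z in degrees, a list of three. In form: [{"offset": [x, y, z], "dr": [ax, ay, az]}, ...]. A call has 1 to 20 rows; each row is the pose to reach, as a shift and turn from the pose commanded when the call began, along the tool's axes at that moment; what a row does not reach only later rows make up. A row lasts 1/12 s, in which the tool goes at most 41.7 mm and 7.16 degrees, less where a joint would pass 70% of its speed; a pose out of reach is approached as far as the arm can. A call with a gripper value outside its range is refused whole. "gripper" is the gripper command: -1 is fully open, 1 is shut, values between are in proportion, set as the call begins (left out, the last holds). The fingers move at their own pace and stop on an object; the grip force is fixed at half the most. Time passes only in rows, so rows that repeat a pose let the fingers close. It gives the time, the measured TCP pose, the force, the opening and the grip force at its end, in the units of the state.
- bot.read_state(): the state, without advancing time (a new reading comes with each control period).
- viewer.capture(name): name is "scene" or "top" or "wrist"; returns a dict with "color" (420x560x3 uint8, red, green, blue), "camera_matrix" (3x3 intrinsics, pixels), "k1" (the pictures are not rectified: a ray, as slopes to the right and down, at radius r is drawn at 1 + k1 r^2 times it, then the intrinsics apply), "R" (3x3) and "t" (3): a world point X has camera coordinates R X + t. Camera axes: x right, y down, z forward; pixel columns grow to the right and rows downward; lengths in m; the calibration is good to about 2 mm. A picture is of the moment at which its call begins. There is no depth.
- ticket.hand_in(): hands the job in; it is judged then, once.
The state is a dict: "time_s": time; "joint_positions": joint angles; "qvel": joint speeds; "tau": joint torques, N m; "position": TCP position; "tcp_rot": TCP orientation; "force": force on the tool from outside, world axes, zero at the start; "moment": the same for the moment, N m; "opening": opening from 0.0 (shut) to 1.0 (fully open); "grasp_force": force on a finger pad.
Only numpy, scipy, OpenCV 4.12 (cv2) and the standard library are available. Lean on these libraries where they do the work, as an engineer would, in place of code of your own. Each camera call takes 0.05 s, during which the arm holds its last target. There are 200 camera calls.

## Working session

There is one attempt and no reset: what is moved stays moved. The work goes in short steps, Python scripts to look and compute and a tool call to move; the robot and the scene stay as the last step left them, time stands still between calls to the robot, and variables do not carry over. Pictures are saved under pics/ and viewed, at most 14 in all, crops included, and the job is handed in when it is done.

Besides the shell and the picture viewer there is one more tool, called after ">>>" as name(argument=value, ...), one argument or row to a line, values as JSON. servo_tool: Moves the arm, as the interface text tells. Its arguments: {"type":"object","properties":{"targets":{"type":"array"},"gripper":{"type":"number"}},"required":["targets"]}

```bash
mkdir -p pics
python3 - <<'E'
from rig import bot,viewer
import cv2
print(bot.grip_point_offset); s=bot.read_state(); print(s)
for n in("top","scene"):
    c=viewer.capture(n); cv2.imwrite(f"pics/{n}0.png",c["color"][...,::-1]); print(n,c["camera_matrix"],c["k1"],c["R"],c["t"])
E
```

```text
0.0187
{'time_s': 0.0, 'joint_positions': array([-8.62014373e+01,  3.02795368e+01,  8.21538540e+01,  4.87456766e-04,
        6.76888064e+01, -1.02272428e+01]), 'qvel': array([-0.05707028, -0.00913542,  0.06146796, -0.08090818,  0.01134366,
        0.05009574]), 'tau': array([ 2.37195854e-03, -4.40039170e+01, -1.76592010e+01,  6.33570878e-02,
        5.81863336e-02, -1.62264178e-04]), 'position': array([ 0.15145824, -0.60564205,  0.22157956]), 'tcp_rot': array([[ 9.70187479e-01,  2.42355602e-01, -1.33438226e-04],
       [ 2.42355330e-01, -9.70185221e-01,  2.12857790e-03],
       [ 3.86412983e-04, -2.09745909e-03, -9.99997726e-01]]), 'force': array([-0.91218582,  0.24578309,  0.38525993]), 'moment': array([ 0.02438178, -0.01287673,  0.03328486]), 'grasp_force': 0.0, 'opening': 1.0019033833412385}
top [[532.73929766   0.         270.6827057 ]
 [  0.         532.73929766 211.54898853]
 [  0.           0.           1.        ]] -0.01837020702492297 [[ 0.0236157  -0.99967856 -0.00922391]
 [-0.99832648 -0.02309457 -0.05301766]
 [ 0.05278759  0.01046052 -0.99855097]] [-0.00564714  0.55979117  1.09366578]
scene [[507.03021278   0.         276.65589059]
 [  0.         507.03021278 213.48859753]
 [  0.           0.           1.        ]] -0.12738447469106703 [[-0.77649113  0.63004981 -0.00993803]
 [ 0.54467224  0.66317202 -0.51335663]
 [-0.31684962 -0.40402983 -0.85811783]] [ 0.43175235 -0.28682977  1.14749457]
```

View pics/top0.png

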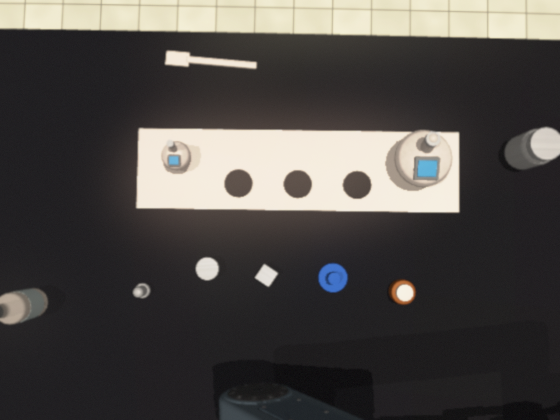

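View pics/scene0.png

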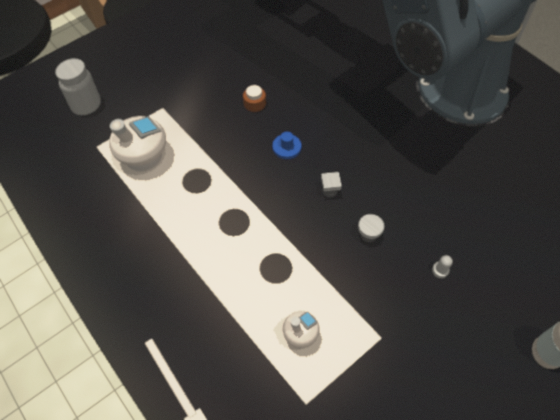

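Top view: small handpiece at (175,156), large at (425,158), rests at (238,183), (297,184) and (357,185). The bullet is at (141,291), disc (207,269), square (266,275), cap (333,278), and jar (403,292). The scene view agrees: cap (287,145), square (331,183), disc (371,227), bullet (442,268).

```bash
cat > h.py <<'E'
import numpy as np,cv2
from rig import bot,viewer
def ray(c,p,z):
    "pixel -> world point on plane z"
    K=c["camera_matrix"]; d=np.array([(p[0]-K[0,2])/K[0,0],(p[1]-K[1,2])/K[1,1]]); u=d.copy()
    for _ in range(20): u=d/(1+c["k1"]*(u@u))
    R,t=c["R"],np.array(c["t"]); o=-R.T@t; v=R.T@np.array([u[0],u[1],1])
    return (o+v*(z-o[2])/v[2])
def blobs(c,mask,box,amin=30):
    "contours of mask within box (x0,y0,x1,y1), largest first, whole-image pixels"
    x0,y0,x1,y1=box; m=np.zeros(mask.shape,np.uint8); m[y0:y1,x0:x1]=mask[y0:y1,x0:x1]*255
    cs=cv2.findContours(m,cv2.RETR_EXTERNAL,cv2.CHAIN_APPROX_NONE)[0]
    return sorted([k for k in cs if cv2.contourArea(k)>amin],key=cv2.contourArea,reverse=True)
def onplane(c,k,z):
    return np.array([ray(c,p,z)[:2] for p in k[:,0,:].astype(float)])
def circ(c,k,z):
    q=onplane(c,k,z).astype(np.float32)*1000
    (ce,(a,b),_)=cv2.fitEllipse(q); return np.round(ce,1),round(a,1),round(b,1)
E
python3 - <<'E'
from h import *
for n,B in (("top",dict(disc=(190,250,225,287),sq=(248,258,286,293),bul=(127,278,157,303),cap=(312,258,355,298),jar=(385,275,422,310))),
            ("scene",dict(disc=(352,208,390,246),sq=(315,165,348,200),bul=(428,250,460,280),cap=(265,125,308,162),jar=(236,80,272,114)))):
    c=viewer.capture(n); im=c["color"].astype(int); g=im.max(2); blue=im[...,2]-im[...,0]
    for o,b in B.items():
        m=(blue>60) if o=="cap" else (g>(110 if o in("disc","sq") else 60))
        if o=="jar": m=g>60
        for k in blobs(c,m,b)[:1]:
            z={"disc":.04,"sq":.04,"bul":.005,"cap":.005,"jar":.02}[o]
            print(n,o,cv2.contourArea(k),cv2.boundingRect(k),circ(c,k,z))
            if o=="sq":
                r=cv2.minAreaRect(onplane(c,k,z).astype(np.float32)*1000); print("  rect",r)
    if n=="top":
        m=g<90
        for k in blobs(c,m,(215,160,385,205),150): print("rest",circ(c,k,.007))
    else:
        m=g<90
        for k in blobs(c,m,(175,160,300,290),150)[:6]: print("rest",cv2.boundingRect(k),circ(c,k,.007))
    x0,y0=(120,250) if n=="top" else (350,160)
    crop=c["color"][y0:y0+60,x0:x0+180] if n=="top" else c["color"][y0:y0+125,x0-100:x0+120]
    cv2.imwrite(f"pics/{n}1.png",cv2.resize(crop,None,fx=3.5,fy=3.5,interpolation=cv2.INTER_CUBIC)[...,::-1])
E
```

```text
top disc 405.5 (195, 257, 24, 24) (array([440.5, 133.7]), 45.9, 46.2)
top sq 280.5 (255, 264, 23, 23) (array([429.9,  13.8]), 39.3, 40.3)
  rect ((429.7325744628906, 13.984210968017578), (35.35969161987305, 35.231224060058594), 57.7809944152832)
top bul 211.5 (132, 283, 19, 16) (array([388.9, 274.1]), 31.5, 37.9)
top cap 650.5 (318, 263, 30, 30) (array([ 426. , -124.3]), 59.7, 60.2)
top jar 505.0 (389, 279, 27, 26) (array([ 401.3, -267.2]), 50.7, 53.4)
rest (array([ 617.8, -174.3]), 41.9, 52.2)
scene disc 433.5 (358, 214, 26, 23) (array([441.5, 132.1]), 45.4, 47.0)
scene sq 262.5 (321, 172, 21, 17) (array([431.2,  11.8]), 39.6, 40.7)
  rect ((430.99755859375, 11.998348236083984), (36.80580520629883, 35.782920837402344), 57.672733306884766)
scene bul 334.0 (432, 254, 21, 25) (array([382.9, 267.7]), 30.3, 54.8)
scene cap 511.5 (273, 132, 28, 25) (array([ 423.7, -130.2]), 57.5, 64.4)
scene jar 497.5 (242, 84, 24, 28) (array([ 401.8, -269.6]), 51.4, 82.8)
rest (214, 160, 86, 90) (array([520.1, -65.9]), 136.8, 240.6)
rest (175, 248, 34, 42) (array([755. , -14.1]), 45.7, 98.1)
rest (262, 255, 29, 27) (array([619.8,  76.4]), 51.0, 52.3)
rest (221, 210, 27, 25) (array([620.8, -48.7]), 50.8, 51.8)
rest (184, 170, 26, 22) (array([ 622.5, -173.2]), 51.2, 51.7)
```

View pics/top1.png

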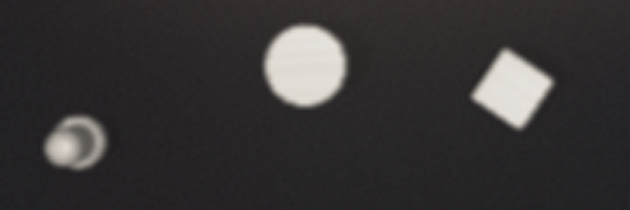

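Crop: the bullet foot is about (142.5,290.5) and its nose about (138,292) in full-image pixels. The disc and square are clean. Moving to a waypoint with the closing line along world x.

>>> servo_tool(
  targets=[
    {"offset": [0.334,-0.232,0],"dr": [0,0,-75.98]},
    {"offset": [0.334,-0.232,0],"dr": [0,0,-75.98]},
    {"offset": [0.334,-0.232,0],"dr": [0,0,-75.98]},
    {"offset": [0.334,-0.232,0],"dr": [0,0,-75.98]},
    {"offset": [0.334,-0.232,0],"dr": [0,0,-75.98]},
    {"offset": [0.334,-0.232,0],"dr": [0,0,-75.98]},
    {"offset": [0.334,-0.232,0],"dr": [0,0,-75.98]},
    {"offset": [0.334,-0.232,0],"dr": [0,0,-75.98]},
    {"offset": [0.334,-0.232,0],"dr": [0,0,-75.98]},
    {"offset": [0.334,-0.232,0],"dr": [0,0,-75.98]},
    {"offset": [0.334,-0.232,0],"dr": [0,0,-75.98]},
    {"offset": [0.334,-0.232,0],"dr": [0,0,-75.98]},
    {"offset": [0.334,-0.232,0],"dr": [0,0,-75.98]},
    {"offset": [0.334,-0.232,0],"dr": [0,0,-75.98]},
    {"offset": [0.334,-0.232,0],"dr": [0,0,-75.98]},
    {"offset": [0.334,-0.232,0],"dr": [0,0,-75.98]},
  ],
  gripper=-1,
)

```text
time_s: 1.53
position: [0.4187, -0.3012, 0.2225]
tcp_rot: [[0.003, 1.0, -0.0], [1.0, -0.003, -0.0], [-0.0, -0.0, -1.0]]
force: [1.3, -0.1, -0.2]
opening: 0.997
grasp_force: 0.0
```

Run:
```python
from h import *
s=bot.read_state(); print(s["time_s"],s["position"].round(4),s["tcp_rot"].round(3),s["joint_positions"].round(1))
im={n:cv2.imread(f"pics/{n}0.png")[...,::-1].astype(int) for n in("top","scene")}
for n in im:
    c=viewer.capture(n); g=im[n].max(2); blue=im[n][...,2]-im[n][...,0]
    if n=="top":
        print("bul foot",ray(c,(142.5,290.5),.01).round(4),"nose",ray(c,(137.7,292.3),.045).round(4))
        bs=[(220,166,257,202),(280,166,316,202),(339,166,374,202)]; cb=(312,258,355,298)
    else: bs=[(255,248,298,290),(216,203,253,242),(178,163,215,198)]; cb=(265,125,308,162)
    for b in bs:
        for k in blobs(c,g<130,b,150)[:1]: print(n,"rest",circ(c,k,.007))
    k=blobs(c,blue>60,cb)[0]; print("cap",circ(c,k,.009))
    if n=="scene":
        k=blobs(c,g>60,(428,250,460,280))[0][:,0,:]
        print("bul extent",k.min(0),k.max(0)); 
        for z,p in((.0,(440.5,276.5)),): print(ray(c,p,z))
```

```text
1.5333 [ 0.4187 -0.3012  0.2225] [[ 0.003  1.    -0.   ]
 [ 1.    -0.003 -0.   ]
 [-0.    -0.    -1.   ]] [-48.2  21.8  97.6  -0.   60.5 -48. ]
bul foot [0.3894 0.2703 0.01  ] nose [0.389  0.2713 0.045 ]
top rest (array([618.8,  77.7]), 54.0, 54.4)
top rest (array([620.1, -47.1]), 54.0, 54.7)
top rest (array([ 621.2, -172. ]), 53.8, 55.4)
cap (array([ 426.3, -123.9]), 59.4, 60.0)
scene rest (array([620.3,  76.3]), 55.5, 55.9)
scene rest (array([621.3, -48.6]), 54.9, 56.0)
scene rest (array([ 622.5, -173.5]), 54.7, 55.9)
cap (array([ 425.8, -127.7]), 57.2, 64.1)
bul extent [432 254] [452 278]
[0.3979247  0.27872322 0.        ]
```

View pics/scene1.png

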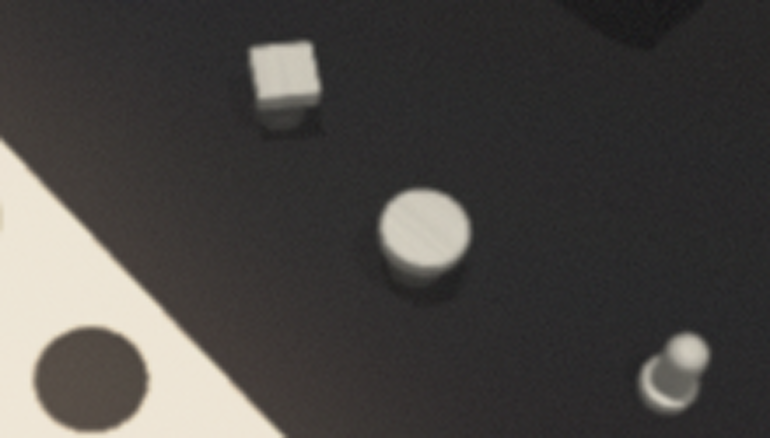

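>>> servo_tool(
  targets=[
    {"offset": [0.433,0.0215,0.1],"dr": [0,0,0]},
    {"offset": [0.433,0.0215,0.1],"dr": [0,0,0]},
    {"offset": [0.433,0.0215,0.1],"dr": [0,0,0]},
    {"offset": [0.433,0.0215,0.1],"dr": [0,0,0]},
    {"offset": [0.433,0.0215,0.1],"dr": [0,0,0]},
    {"offset": [0.433,0.0215,0.1],"dr": [0,0,0]},
    {"offset": [0.433,0.0215,0.1],"dr": [0,0,0]},
    {"offset": [0.433,0.0215,0.1],"dr": [0,0,0]},
    {"offset": [0.433,0.0215,0.1],"dr": [0,0,0]},
    {"offset": [0.433,0.0215,0.1],"dr": [0,0,0]},
    {"offset": [0.433,0.0215,0.1],"dr": [0,0,0]},
    {"offset": [0.433,0.0215,0.1],"dr": [0,0,0]},
    {"offset": [0.433,0.0215,0.1],"dr": [0,0,0]},
    {"offset": [0.433,0.0215,0.1],"dr": [0,0,0]},
    {"offset": [0.433,0.0215,0.1],"dr": [0,0,0]},
    {"offset": [0.433,0.0215,0.1],"dr": [0,0,0]},
  ],
)

```text
time_s: 2.97
position: [0.4412, 0.1314, 0.1229]
tcp_rot: [[0.003, 1.0, 0.001], [1.0, -0.003, -0.0], [-0.0, 0.001, -1.0]]
force: [0.4, 0.2, -0.2]
opening: 1.0
grasp_force: 0.0
```

Run:
```python
from h import *
s=bot.read_state(); print(s["time_s"],s["position"].round(4))
c=viewer.capture("wrist"); cv2.imwrite("pics/w1.png",c["color"][...,::-1]); print(c["R"].round(3),c["t"])
for k in blobs(c,c["color"].min(2)>140,(0,0,560,420),500)[:3]: print(cv2.boundingRect(k),circ(c,k,.04))
```

```text
2.9667 [0.4412 0.1314 0.1229]
[[ 1.    -0.003  0.001]
 [-0.003 -0.966  0.259]
 [-0.    -0.259 -0.966]] [-0.4401811   0.12164327  0.32784179]
(414, 11, 146, 259) (array([600.1, 179.2]), 125.5, 222.7)
(195, 5, 27, 29) (array([389.8, 271.4]), 17.6, 18.0)
(258, 225, 51, 16) (array([440.3, 117.2]), 12.4, 42.4)
```

View pics/w1.png

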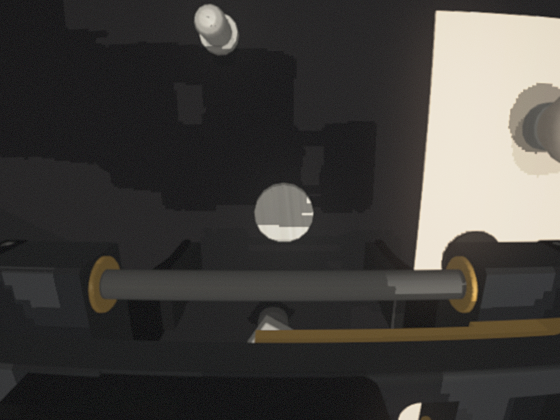

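The wrist view shows the disc centred at (284,212), between the fingers (about x=180 and x=385). The bullet foot is at (218,35). Descending and gripping.

>>> servo_tool(
  targets=[
    {"offset": [0,0,0.03],"dr": [0,0,0]},
    {"offset": [0,0,0.06],"dr": [0,0,0]},
    {"offset": [0,0,0.085],"dr": [0,0,0]},
    {"offset": [0,0,0.1],"dr": [0,0,0]},
    {"offset": [0,0,0.107],"dr": [0,0,0]},
    {"offset": [0,0,0.107],"dr": [0,0,0]},
    {"offset": [0,0,0.107],"dr": [0,0,0]},
  ],
)

```text
time_s: 3.6
position: [0.4411, 0.1322, 0.0158]
tcp_rot: [[0.001, 1.0, 0.0], [1.0, -0.001, 0.0], [0.0, 0.0, -1.0]]
force: [-0.3, -0.1, -0.5]
opening: 0.997
grasp_force: 0.0
```

>>> servo_tool(
  targets=[
    {"offset": [0,0,0],"dr": [0,0,0]},
    {"offset": [0,0,0],"dr": [0,0,0]},
    {"offset": [0,0,0],"dr": [0,0,0]},
    {"offset": [0,0,0],"dr": [0,0,0]},
    {"offset": [0,0,0],"dr": [0,0,0]},
    {"offset": [0,0,0],"dr": [0,0,0]},
    {"offset": [0,0,0],"dr": [0,0,0]},
    {"offset": [0,0,0],"dr": [0,0,0]},
  ],
  gripper=1,
)

```text
time_s: 4.27
position: [0.4411, 0.1327, 0.0157]
tcp_rot: [[-0.0, 1.0, 0.001], [1.0, 0.0, 0.0], [0.0, 0.001, -1.0]]
force: [0.5, 0.5, 1.8]
opening: 0.513
grasp_force: 30.0
```

>>> servo_tool(
  targets=[
    {"offset": [0,0,-0.02],"dr": [0,0,0]},
    {"offset": [0,0,-0.05],"dr": [0,0,0]},
    {"offset": [0,0,-0.09],"dr": [0,0,0]},
    {"offset": [0,0,-0.124],"dr": [0,0,0]},
    {"offset": [-0.02,0.012,-0.124],"dr": [0,0,0]},
    {"offset": [-0.05,0.03,-0.124],"dr": [0,0,0]},
    {"offset": [-0.08,0.048,-0.124],"dr": [0,0,0]},
    {"offset": [-0.11,0.066,-0.124],"dr": [0,0,0]},
    {"offset": [-0.14,0.084,-0.124],"dr": [0,0,0]},
    {"offset": [-0.17,0.102,-0.124],"dr": [0,0,0]},
    {"offset": [-0.2,0.12,-0.124],"dr": [0,0,0]},
    {"offset": [-0.23,0.138,-0.124],"dr": [0,0,0]},
    {"offset": [-0.26,0.156,-0.124],"dr": [0,0,0]},
    {"offset": [-0.285,0.17,-0.124],"dr": [0,0,0]},
    {"offset": [-0.3,0.178,-0.124],"dr": [0,0,0]},
    {"offset": [-0.306,0.1805,-0.124],"dr": [0,0,0]},
    {"offset": [-0.306,0.1805,-0.124],"dr": [0,0,0]},
    {"offset": [-0.306,0.1805,-0.124],"dr": [0,0,0]},
  ],
)

```text
time_s: 5.77
position: [0.6199, -0.1722, 0.1388]
tcp_rot: [[0.0, 1.0, -0.003], [1.0, -0.0, 0.002], [0.002, -0.003, -1.0]]
force: [-0.6, 0.5, -0.6]
opening: 0.517
grasp_force: 30.0
```

>>> servo_tool(
  targets=[
    {"offset": [0,0,0.03],"dr": [0,0,0]},
    {"offset": [0,0,0.06],"dr": [0,0,0]},
    {"offset": [0,0,0.085],"dr": [0,0,0]},
    {"offset": [0,0,0.1],"dr": [0,0,0]},
    {"offset": [0,0,0.107],"dr": [0,0,0]},
    {"offset": [0,0,0.112],"dr": [0,0,0]},
    {"offset": [0,0,0.115],"dr": [0,0,0]},
    {"offset": [0,0,0.1165],"dr": [0,0,0]},
    {"offset": [0,0,0.1165],"dr": [0,0,0]},
    {"offset": [0,0,0.1165],"dr": [0,0,0]},
  ],
)

```text
time_s: 6.6
position: [0.6219, -0.1735, 0.0241]
tcp_rot: [[-0.0, 1.0, 0.002], [1.0, 0.0, -0.001], [-0.001, 0.002, -1.0]]
force: [1.6, -1.1, -1.1]
opening: 0.514
grasp_force: 30.0
```

>>> servo_tool(
  targets=[
    {"offset": [0,0,0.0007],"dr": [0,0,0]},
    {"offset": [0,0,0.0013],"dr": [0,0,0]},
    {"offset": [0,0,0.0013],"dr": [0,0,0]},
    {"offset": [0,0,0.0013],"dr": [0,0,0]},
  ],
)

```text
time_s: 6.93
position: [0.6219, -0.1736, 0.0227]
tcp_rot: [[-0.0, 1.0, 0.001], [1.0, 0.0, -0.001], [-0.001, 0.001, -1.0]]
force: [0.2, 0.4, 4.9]
opening: 0.514
grasp_force: 30.0
```

>>> servo_tool(
  targets=[
    {"offset": [0,0,0],"dr": [0,0,0]},
    {"offset": [0,0,0],"dr": [0,0,0]},
    {"offset": [0,0,0],"dr": [0,0,0]},
    {"offset": [0,0,0],"dr": [0,0,0]},
    {"offset": [0,0,0],"dr": [0,0,0]},
    {"offset": [0,0,-0.01],"dr": [0,0,0]},
    {"offset": [0,0,-0.04],"dr": [0,0,0]},
    {"offset": [0,0,-0.08],"dr": [0,0,0]},
    {"offset": [0,0,-0.1178],"dr": [0,0,0]},
    {"offset": [0,0,-0.1178],"dr": [0,0,0]},
  ],
  gripper=-1,
)

```text
time_s: 7.77
position: [0.6265, -0.1755, 0.1485]
tcp_rot: [[-0.0, 1.0, 0.015], [1.0, 0.0, -0.007], [-0.007, 0.015, -1.0]]
force: [1.6, -0.4, 0.6]
opening: 0.998
grasp_force: 0.0
```

>>> servo_tool(
  targets=[
    {"offset": [0.005,-0.02,0],"dr": [0,0,0]},
    {"offset": [0.015,-0.055,0],"dr": [0,0,0]},
    {"offset": [0.024,-0.09,0],"dr": [0,0,0]},
    {"offset": [0.034,-0.13,0],"dr": [0,0,0]},
    {"offset": [0.043,-0.165,0],"dr": [0,0,0]},
    {"offset": [0.048,-0.187,0],"dr": [0,0,0]},
    {"offset": [0.048,-0.196,0],"dr": [0,0,0]},
    {"offset": [0.048,-0.196,0.02],"dr": [0,0,0]},
    {"offset": [0.048,-0.196,0.05],"dr": [0,0,0]},
    {"offset": [0.048,-0.196,0.08],"dr": [0,0,0]},
    {"offset": [0.048,-0.196,0.105],"dr": [0,0,0]},
    {"offset": [0.048,-0.196,0.12],"dr": [0,0,0]},
    {"offset": [0.048,-0.196,0.126],"dr": [0,0,0]},
    {"offset": [0.048,-0.196,0.126],"dr": [0,0,0]},
    {"offset": [0.048,-0.196,0.126],"dr": [0,0,0]},
    {"offset": [0.048,-0.196,0.126],"dr": [0,0,0]},
  ],
)

```text
time_s: 9.1
position: [0.4264, -0.1259, 0.0144]
tcp_rot: [[-0.0, 1.0, 0.002], [1.0, 0.0, -0.001], [-0.001, 0.002, -1.0]]
force: [0.1, -0.4, 0.1]
opening: 1.001
grasp_force: 0.0
```

>>> servo_tool(
  targets=[
    {"offset": [0,0,0],"dr": [0,0,0]},
    {"offset": [0,0,0],"dr": [0,0,0]},
    {"offset": [0,0,0],"dr": [0,0,0]},
    {"offset": [0,0,0],"dr": [0,0,0]},
    {"offset": [0,0,0],"dr": [0,0,0]},
    {"offset": [0,0,0],"dr": [0,0,0]},
    {"offset": [0,0,0],"dr": [0,0,0]},
    {"offset": [0,0,0],"dr": [0,0,0]},
    {"offset": [0,0,0],"dr": [0,0,0]},
    {"offset": [0,0,0],"dr": [0,0,0]},
    {"offset": [0,0,0],"dr": [0,0,0]},
    {"offset": [0,0,0],"dr": [0,0,0]},
  ],
  gripper=1,
)

```text
time_s: 10.1
position: [0.4254, -0.1254, 0.0135]
tcp_rot: [[-0.0, 1.0, 0.0], [1.0, 0.0, -0.0], [-0.0, 0.0, -1.0]]
force: [0.0, 0.1, -0.4]
opening: 0.284
grasp_force: 30.0
```

Run:
```python
from h import *
for n,cb,d in (("top",(335,160,380,205),(312,258,355,298)),("scene",(175,150,220,200),(265,115,308,162))):
    c=viewer.capture(n); im=c["color"]; cv2.imwrite(f"pics/{n}2.png",im[...,::-1])
    # white disc on black rest: any bright blob not touching the box border
    g=im.min(2)
    for k in blobs(c,g>130,cb,80):
        print(n,cv2.boundingRect(k),circ(c,k,.047))
    blue=im[...,2].astype(int)-im[...,0]
    for k in blobs(c,blue>60,d,80)[:2]: print(n,"cap",cv2.boundingRect(k),circ(c,k,.01))
    x,y=(cb[0],cb[1]); r=im[150:300,300:420] if n=="top" else im[80:230,150:330]
    cv2.imwrite(f"pics/{n}2c.png",cv2.resize(r,None,fx=4,fy=4,interpolation=cv2.INTER_CUBIC)[...,::-1])
```

```text
top (335, 160, 45, 45) (array([ 622.1, -166.2]), 105.1, 106.1)
scene (175, 150, 45, 50) (array([ 628.7, -158.3]), 92.3, 136.8)
```

View pics/scene2c.png

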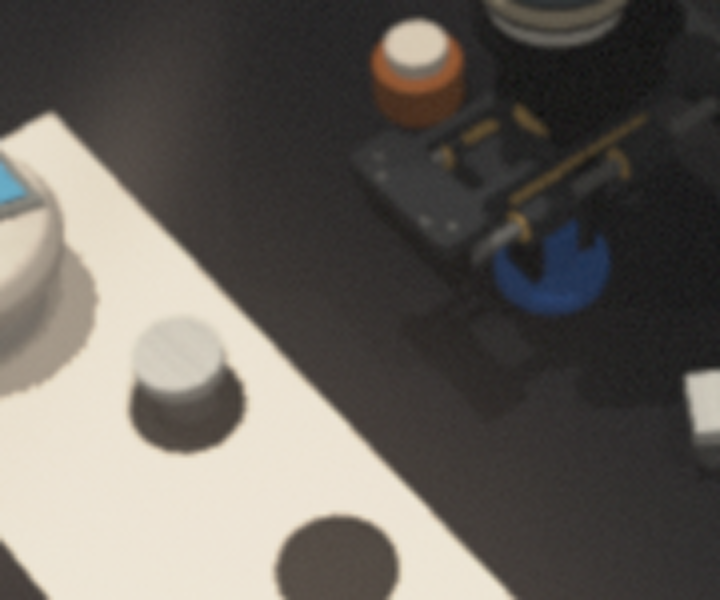

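View pics/top2c.png

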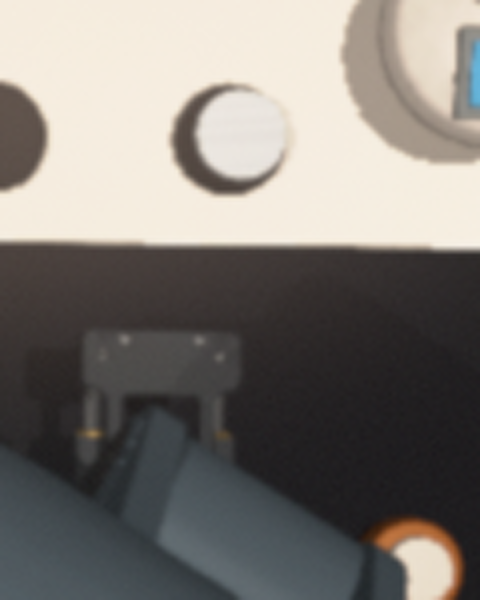

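Disc stands on its rest: top-face centre is about (359.9,183.3) in top and (194.6,169.4) in scene. The cap is gripped by its knob.

Run:
```python
from h import *
for n,p in(("top",(359.9,183.3)),("scene",(194.5,169.0))): print(ray(viewer.capture(n),p,.047))
```

```text
[ 0.61948519 -0.17207928  0.047     ]
[ 0.62144072 -0.17168458  0.047     ]
```

>>> servo_tool(
  targets=[
    {"offset": [0,0,-0.02],"dr": [0,0,0]},
    {"offset": [0,0,-0.05],"dr": [0,0,0]},
    {"offset": [0,0,-0.09],"dr": [0,0,0]},
    {"offset": [0,0,-0.126],"dr": [0,0,0]},
    {"offset": [-0.005,0.02,-0.126],"dr": [0,0,0]},
    {"offset": [-0.015,0.055,-0.126],"dr": [0,0,0]},
    {"offset": [-0.024,0.09,-0.126],"dr": [0,0,0]},
    {"offset": [-0.034,0.13,-0.126],"dr": [0,0,0]},
    {"offset": [-0.043,0.165,-0.126],"dr": [0,0,0]},
    {"offset": [-0.048,0.187,-0.126],"dr": [0,0,0]},
    {"offset": [-0.048,0.196,-0.126],"dr": [0,0,0]},
    {"offset": [-0.048,0.196,-0.126],"dr": [0,0,0]},
    {"offset": [-0.048,0.196,-0.126],"dr": [0,0,0]},
    {"offset": [-0.048,0.196,-0.126],"dr": [0,0,0]},
  ],
)

```text
time_s: 11.47
position: [0.6189, -0.1723, 0.1389]
tcp_rot: [[-0.0, 1.0, -0.004], [1.0, 0.0, 0.002], [0.002, -0.004, -1.0]]
force: [0.3, -0.2, -0.0]
opening: 0.281
grasp_force: 30.0
```

>>> servo_tool(
  targets=[
    {"offset": [0,0,0],"dr": [0,0,0]},
    {"offset": [0,0,0.025],"dr": [0,0,0]},
    {"offset": [0,0,0.05],"dr": [0,0,0]},
    {"offset": [0,0,0.065],"dr": [0,0,0]},
    {"offset": [0,0,0.073],"dr": [0,0,0]},
    {"offset": [0,0,0.077],"dr": [0,0,0]},
    {"offset": [0,0,0.079],"dr": [0,0,0]},
    {"offset": [0,0,0.08],"dr": [0,0,0]},
    {"offset": [0,0,0.081],"dr": [0,0,0]},
    {"offset": [0,0,0.081],"dr": [0,0,0]},
    {"offset": [0,0,0.081],"dr": [0,0,0]},
  ],
)

```text
time_s: 12.38
position: [0.6218, -0.1735, 0.0594]
tcp_rot: [[-0.0, 1.0, 0.001], [1.0, 0.0, -0.001], [-0.001, 0.001, -1.0]]
force: [0.3, -0.6, -0.9]
opening: 0.279
grasp_force: 30.0
```

>>> servo_tool(
  targets=[
    {"offset": [0,0,0.001],"dr": [0,0,0]},
    {"offset": [0,0,0.002],"dr": [0,0,0]},
    {"offset": [0,0,0.002],"dr": [0,0,0]},
    {"offset": [0,0,0.002],"dr": [0,0,0]},
  ],
)

```text
time_s: 12.72
position: [0.6214, -0.1733, 0.0566]
tcp_rot: [[-0.0, 1.0, 0.0], [1.0, 0.0, -0.0], [-0.0, 0.0, -1.0]]
force: [0.1, 0.4, 0.6]
opening: 0.279
grasp_force: 30.0
```

No resistance at the seated height, so the cap is over the disc. Release and retreat upward, then go to the square.

>>> servo_tool(
  targets=[
    {"offset": [0,0,0],"dr": [0,0,0]},
    {"offset": [0,0,0],"dr": [0,0,0]},
    {"offset": [0,0,0],"dr": [0,0,0]},
    {"offset": [0,0,0],"dr": [0,0,0]},
    {"offset": [0,0,0],"dr": [0,0,0]},
    {"offset": [0,0,0],"dr": [0,0,0]},
    {"offset": [0,0,0],"dr": [0,0,0]},
    {"offset": [0,0,-0.01],"dr": [0,0,0]},
    {"offset": [0,0,-0.035],"dr": [0,0,0]},
    {"offset": [0,0,-0.065],"dr": [0,0,0]},
    {"offset": [0,0,-0.083],"dr": [0,0,0]},
    {"offset": [0,0,-0.083],"dr": [0,0,0]},
  ],
  gripper=-1,
)

```text
time_s: 13.72
position: [0.6245, -0.1747, 0.1451]
tcp_rot: [[-0.0, 1.0, 0.009], [1.0, 0.0, -0.004], [-0.004, 0.009, -1.0]]
force: [0.7, 0.1, 0.3]
opening: 0.993
grasp_force: 0.0
```

>>> servo_tool(
  targets=[
    {"offset": [0.02,-0.02,0],"dr": [0,0,3]},
    {"offset": [0.04,-0.04,0],"dr": [0,0,7]},
    {"offset": [0.065,-0.067,0],"dr": [0,0,12]},
    {"offset": [0.09,-0.093,0],"dr": [0,0,17]},
    {"offset": [0.115,-0.119,0],"dr": [0,0,22]},
    {"offset": [0.14,-0.144,0],"dr": [0,0,27]},
    {"offset": [0.165,-0.17,0],"dr": [0,0,31]},
    {"offset": [0.18,-0.186,0],"dr": [0,0,32.3]},
    {"offset": [0.186,-0.1915,0],"dr": [0,0,32.3]},
    {"offset": [0.186,-0.1915,0.02],"dr": [0,0,32.3]},
    {"offset": [0.186,-0.1915,0.05],"dr": [0,0,32.3]},
    {"offset": [0.186,-0.1915,0.08],"dr": [0,0,32.3]},
    {"offset": [0.186,-0.1915,0.105],"dr": [0,0,32.3]},
    {"offset": [0.186,-0.1915,0.12],"dr": [0,0,32.3]},
    {"offset": [0.186,-0.1915,0.124],"dr": [0,0,32.3]},
    {"offset": [0.186,-0.1915,0.124],"dr": [0,0,32.3]},
    {"offset": [0.186,-0.1915,0.124],"dr": [0,0,32.3]},
  ],
)

```text
time_s: 15.13
position: [0.4307, 0.0123, 0.0157]
tcp_rot: [[0.534, 0.845, 0.001], [0.845, -0.534, -0.0], [0.0, 0.001, -1.0]]
force: [-0.3, 0.5, -0.2]
opening: 0.998
grasp_force: 0.0
```

>>> servo_tool(
  targets=[
    {"offset": [0,0,0],"dr": [0,0,0]},
    {"offset": [0,0,0],"dr": [0,0,0]},
    {"offset": [0,0,0],"dr": [0,0,0]},
    {"offset": [0,0,0],"dr": [0,0,0]},
    {"offset": [0,0,0],"dr": [0,0,0]},
    {"offset": [0,0,0],"dr": [0,0,0]},
    {"offset": [0,0,0],"dr": [0,0,0]},
    {"offset": [0,0,0],"dr": [0,0,0]},
    {"offset": [0,0,0],"dr": [0,0,0]},
    {"offset": [0,0,0],"dr": [0,0,0]},
  ],
  gripper=1,
)

```text
time_s: 15.97
position: [0.4299, 0.0127, 0.0156]
tcp_rot: [[0.534, 0.845, 0.0], [0.845, -0.534, -0.0], [0.0, 0.0, -1.0]]
force: [-0.1, -0.2, 0.2]
opening: 0.385
grasp_force: 30.0
```

Run:
```python
from h import *
for n,cb in (("top",(335,160,385,205)),("scene",(170,140,225,200))):
    c=viewer.capture(n); im=c["color"]
    blue=im[...,2].astype(int)-im[...,0]
    for k in blobs(c,blue>60,cb,80)[:2]: print(n,"cap",cv2.boundingRect(k),circ(c,k,.052))
    if n=="scene": cv2.imwrite("pics/s3.png",cv2.resize(im[90:250,150:370],None,fx=3.5,fy=3.5,interpolation=cv2.INTER_CUBIC)[...,::-1])
```

```text
top cap (346, 170, 29, 28) (array([ 619. , -171.5]), 55.6, 56.9)
scene cap (180, 153, 29, 26) (array([ 619.9, -175.2]), 53.8, 59.0)
```

View pics/s3.png

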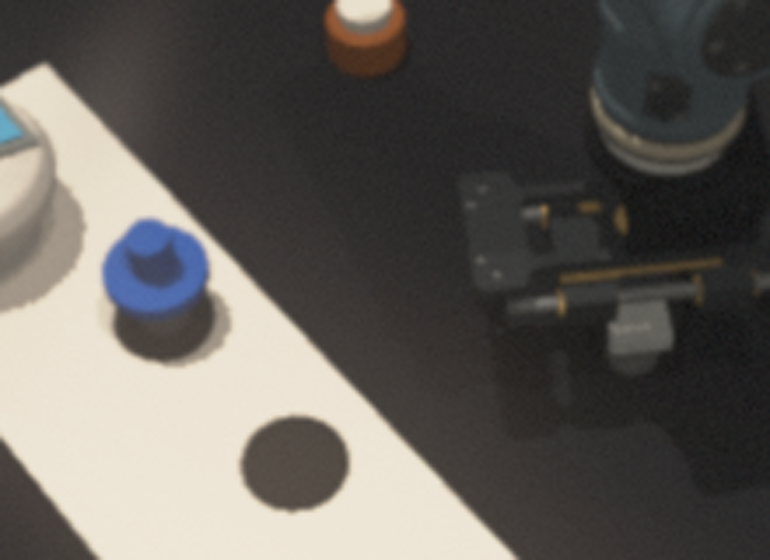

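The cap sits level over the disc, at (155,270) in the crop, and the square is gripped at about 33.5 mm. Next: the middle rest.

>>> servo_tool(
  targets=[
    {"offset": [0,0,-0.02],"dr": [0,0,0]},
    {"offset": [0,0,-0.05],"dr": [0,0,0]},
    {"offset": [0,0,-0.09],"dr": [0,0,0]},
    {"offset": [0,0,-0.124],"dr": [0,0,0]},
    {"offset": [0.005,0.019,-0.124],"dr": [0,0,-3]},
    {"offset": [0.013,0.05,-0.124],"dr": [0,0,-8]},
    {"offset": [0.021,0.08,-0.124],"dr": [0,0,-13]},
    {"offset": [0.029,0.11,-0.124],"dr": [0,0,-18]},
    {"offset": [0.036,0.14,-0.124],"dr": [0,0,-23]},
    {"offset": [0.044,0.17,-0.124],"dr": [0,0,-28]},
    {"offset": [0.049,0.188,-0.124],"dr": [0,0,-31]},
    {"offset": [0.05,0.1935,-0.124],"dr": [0,0,-32.3]},
    {"offset": [0.05,0.1935,-0.124],"dr": [0,0,-32.3]},
    {"offset": [0.05,0.1935,-0.124],"dr": [0,0,-32.3]},
    {"offset": [0.05,0.1935,-0.124],"dr": [0,0,-32.3]},
  ],
)

```text
time_s: 17.32
position: [0.6177, -0.0475, 0.139]
tcp_rot: [[0.0, 1.0, -0.004], [1.0, -0.0, 0.001], [0.001, -0.004, -1.0]]
force: [-0.1, 0.6, 0.2]
opening: 0.389
grasp_force: 30.0
```

>>> servo_tool(
  targets=[
    {"offset": [0,0,0.03],"dr": [0,0,0]},
    {"offset": [0,0,0.06],"dr": [0,0,0]},
    {"offset": [0,0,0.085],"dr": [0,0,0]},
    {"offset": [0,0,0.1],"dr": [0,0,0]},
    {"offset": [0,0,0.109],"dr": [0,0,0]},
    {"offset": [0,0,0.114],"dr": [0,0,0]},
    {"offset": [0,0,0.116],"dr": [0,0,0]},
    {"offset": [0,0,0.117],"dr": [0,0,0]},
    {"offset": [0,0,0.1175],"dr": [0,0,0]},
    {"offset": [0,0,0.1175],"dr": [0,0,0]},
    {"offset": [0,0,0.1175],"dr": [0,0,0]},
  ],
)

```text
time_s: 18.23
position: [0.6207, -0.0486, 0.023]
tcp_rot: [[-0.0, 1.0, 0.002], [1.0, 0.0, -0.0], [-0.0, 0.002, -1.0]]
force: [-0.0, 0.0, -1.2]
opening: 0.385
grasp_force: 30.0
```

>>> servo_tool(
  targets=[
    {"offset": [0,0,0.0008],"dr": [0,0,0]},
    {"offset": [0,0,0.0008],"dr": [0,0,0]},
    {"offset": [0,0,0.0008],"dr": [0,0,0]},
  ],
)

```text
time_s: 18.48
position: [0.6207, -0.0486, 0.0225]
tcp_rot: [[-0.0, 1.0, 0.002], [1.0, 0.0, -0.0], [-0.0, 0.002, -1.0]]
force: [-1.4, 0.1, 6.2]
opening: 0.385
grasp_force: 30.0
```

>>> servo_tool(
  targets=[
    {"offset": [0,0,0],"dr": [0,0,0]},
    {"offset": [0,0,0],"dr": [0,0,0]},
    {"offset": [0,0,0],"dr": [0,0,0]},
    {"offset": [0,0,0],"dr": [0,0,0]},
    {"offset": [0,0,0],"dr": [0,0,0]},
    {"offset": [0,0,0],"dr": [0,0,0]},
    {"offset": [0,0,-0.01],"dr": [0,0,0]},
    {"offset": [0,0,-0.04],"dr": [0,0,0]},
    {"offset": [0,0,-0.08],"dr": [0,0,0]},
    {"offset": [0,0,-0.118],"dr": [0,0,0]},
    {"offset": [0,0,-0.118],"dr": [0,0,0]},
  ],
  gripper=-1,
)

```text
time_s: 19.4
position: [0.6255, -0.0496, 0.1479]
tcp_rot: [[-0.0, 1.0, 0.016], [1.0, 0.0, -0.004], [-0.004, 0.016, -1.0]]
force: [0.4, -0.6, 1.0]
opening: 0.994
grasp_force: 0.0
```

>>> servo_tool(
  targets=[
    {"offset": [0.02,-0.015,0],"dr": [0,0,0]},
    {"offset": [0.045,-0.033,0],"dr": [0,0,0]},
    {"offset": [0.075,-0.055,0],"dr": [0,0,0]},
    {"offset": [0.105,-0.076,0],"dr": [0,0,0]},
    {"offset": [0.135,-0.098,0],"dr": [0,0,0]},
    {"offset": [0.165,-0.12,0],"dr": [0,0,0]},
    {"offset": [0.195,-0.142,0],"dr": [0,0,0]},
    {"offset": [0.225,-0.163,0],"dr": [0,0,0]},
    {"offset": [0.255,-0.185,0],"dr": [0,0,0]},
    {"offset": [0.285,-0.207,0],"dr": [0,0,0]},
    {"offset": [0.308,-0.224,0],"dr": [0,0,0]},
    {"offset": [0.3185,-0.231,0],"dr": [0,0,0]},
    {"offset": [0.3185,-0.231,0],"dr": [0,0,0]},
    {"offset": [0.3185,-0.231,0],"dr": [0,0,0]},
  ],
)

```text
time_s: 20.57
position: [0.389, 0.2706, 0.1398]
tcp_rot: [[-0.002, 1.0, 0.001], [1.0, 0.002, 0.0], [0.0, 0.001, -1.0]]
force: [0.7, -0.0, -0.3]
opening: 0.998
grasp_force: 0.0
```

>>> servo_tool(
  targets=[
    {"offset": [0,0,0.02],"dr": [0,0,0]},
    {"offset": [0,0,0.05],"dr": [0,0,0]},
    {"offset": [0,0,0.08],"dr": [0,0,0]},
    {"offset": [0,0,0.105],"dr": [0,0,0]},
    {"offset": [0,0,0.12],"dr": [0,0,0]},
    {"offset": [0,0,0.128],"dr": [0,0,0]},
    {"offset": [0,0,0.13],"dr": [0,0,0]},
    {"offset": [0,0,0.13],"dr": [0,0,0]},
    {"offset": [0,0,0.13],"dr": [0,0,0]},
  ],
)

```text
time_s: 21.32
position: [0.3901, 0.2699, 0.01]
tcp_rot: [[0.001, 1.0, 0.002], [1.0, -0.001, 0.001], [0.001, 0.002, -1.0]]
force: [0.2, -0.3, 0.1]
opening: 0.997
grasp_force: 0.0
```

>>> servo_tool(
  targets=[
    {"offset": [0,0,0],"dr": [0,0,0]},
    {"offset": [0,0,0],"dr": [0,0,0]},
    {"offset": [0,0,0],"dr": [0,0,0]},
    {"offset": [0,0,0],"dr": [0,0,0]},
    {"offset": [0,0,0],"dr": [0,0,0]},
    {"offset": [0,0,0],"dr": [0,0,0]},
    {"offset": [0,0,0],"dr": [0,0,0]},
    {"offset": [0,0,0],"dr": [0,0,0]},
    {"offset": [0,0,0],"dr": [0,0,0]},
    {"offset": [0,0,0],"dr": [0,0,0]},
    {"offset": [0,0,0],"dr": [0,0,0]},
    {"offset": [0,0,0],"dr": [0,0,0]},
  ],
  gripper=1,
)

```text
time_s: 22.32
position: [0.3895, 0.2703, 0.0105]
tcp_rot: [[-0.0, 1.0, 0.001], [1.0, 0.0, 0.001], [0.001, 0.001, -1.0]]
force: [-1.0, -0.2, 13.5]
opening: 0.246
grasp_force: 26.0
```

>>> servo_tool(
  targets=[
    {"offset": [0,0,-0.01],"dr": [0,0,0]},
    {"offset": [0,0,-0.04],"dr": [0,0,0]},
    {"offset": [0,0,-0.08],"dr": [0,0,0]},
    {"offset": [0,0,-0.12],"dr": [0,0,0]},
    {"offset": [0,0,-0.13],"dr": [0,0,0]},
    {"offset": [-0.015,0.018,-0.13],"dr": [0,0,0]},
    {"offset": [-0.035,0.042,-0.13],"dr": [0,0,0]},
    {"offset": [-0.055,0.065,-0.13],"dr": [0,0,0]},
    {"offset": [-0.075,0.089,-0.13],"dr": [0,0,0]},
    {"offset": [-0.095,0.113,-0.13],"dr": [0,0,0]},
    {"offset": [-0.115,0.137,-0.13],"dr": [0,0,0]},
    {"offset": [-0.135,0.16,-0.13],"dr": [0,0,0]},
    {"offset": [-0.155,0.184,-0.13],"dr": [0,0,0]},
    {"offset": [-0.175,0.208,-0.13],"dr": [0,0,0]},
    {"offset": [-0.188,0.224,-0.13],"dr": [0,0,0]},
    {"offset": [-0.1935,0.23,-0.13],"dr": [0,0,0]},
    {"offset": [-0.1935,0.23,-0.13],"dr": [0,0,0]},
    {"offset": [-0.1935,0.23,-0.13],"dr": [0,0,0]},
  ],
)

```text
time_s: 23.82
position: [0.6174, 0.077, 0.1387]
tcp_rot: [[0.0, 1.0, -0.003], [1.0, -0.0, 0.001], [0.001, -0.003, -1.0]]
force: [-0.1, -0.2, -0.7]
opening: 0.244
grasp_force: 32.3
```

Run:
```python
from h import *
s=bot.read_state(); print(s["position"],s["opening"],s["force"])
a=viewer.capture("scene")["color"]; cv2.imwrite("pics/s4.png",cv2.resize(a[130:350,150:410],None,fx=2.7,fy=2.7,interpolation=cv2.INTER_CUBIC)[...,::-1])
```

```text
[0.61743091 0.07702685 0.13870586] 0.2443556942498715 [-0.11297963 -0.19336421 -0.68426526]
```

View pics/s4.png

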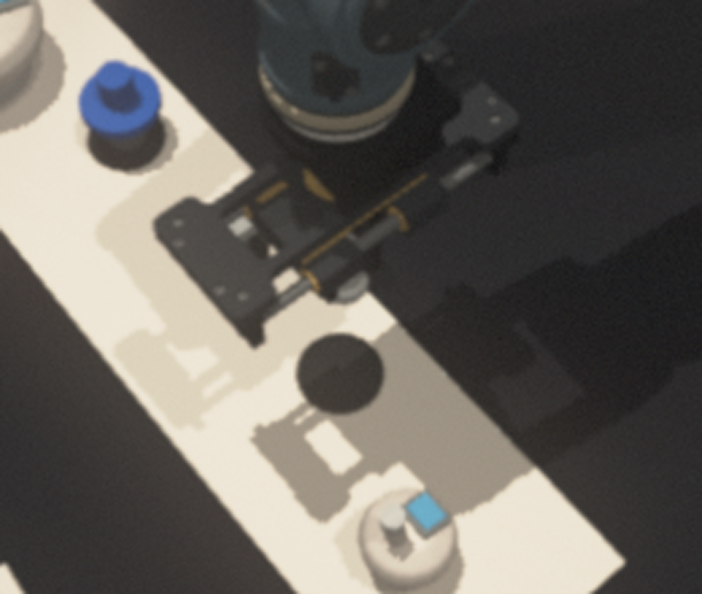

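The bullet's foot shows below the gripper at (350,285), held upright. The cap is still fine. Lowering onto the rest.

>>> servo_tool(
  targets=[
    {"offset": [0,0,0.03],"dr": [0,0,0]},
    {"offset": [0,0,0.06],"dr": [0,0,0]},
    {"offset": [0,0,0.09],"dr": [0,0,0]},
    {"offset": [0,0,0.107],"dr": [0,0,0]},
    {"offset": [0,0,0.115],"dr": [0,0,0]},
    {"offset": [0,0,0.119],"dr": [0,0,0]},
    {"offset": [0,0,0.121],"dr": [0,0,0]},
    {"offset": [0,0,0.1225],"dr": [0,0,0]},
    {"offset": [0,0,0.1225],"dr": [0,0,0]},
    {"offset": [0,0,0.1225],"dr": [0,0,0]},
  ],
)

```text
time_s: 24.7
position: [0.62, 0.0767, 0.018]
tcp_rot: [[-0.0, 1.0, 0.002], [1.0, 0.0, -0.0], [-0.0, 0.002, -1.0]]
force: [0.3, 0.1, -1.1]
opening: 0.248
grasp_force: 32.3
```

>>> servo_tool(
  targets=[
    {"offset": [0,0,0.0008],"dr": [0,0,0]},
    {"offset": [0,0,0.0008],"dr": [0,0,0]},
    {"offset": [0,0,0.0008],"dr": [0,0,0]},
  ],
)

```text
time_s: 24.95
position: [0.62, 0.0766, 0.0178]
tcp_rot: [[0.0, 1.0, 0.002], [1.0, -0.0, 0.0], [0.0, 0.002, -1.0]]
force: [-2.1, 0.1, 5.6]
opening: 0.243
grasp_force: 32.9
```

Contact at 5.6 N; release, lift and withdraw.

>>> servo_tool(
  targets=[
    {"offset": [0,0,0],"dr": [0,0,0]},
    {"offset": [0,0,0],"dr": [0,0,0]},
    {"offset": [0,0,0],"dr": [0,0,0]},
    {"offset": [0,0,0],"dr": [0,0,0]},
    {"offset": [0,0,0],"dr": [0,0,0]},
    {"offset": [0,0,0],"dr": [0,0,0]},
    {"offset": [0,0,0],"dr": [0,0,0]},
    {"offset": [0,0,-0.01],"dr": [0,0,0]},
    {"offset": [0,0,-0.04],"dr": [0,0,0]},
    {"offset": [0,0,-0.08],"dr": [0,0,0]},
    {"offset": [0,0,-0.12],"dr": [0,0,0]},
    {"offset": [0,0,-0.15],"dr": [0,0,0]},
    {"offset": [0,-0.03,-0.15],"dr": [0,0,0]},
    {"offset": [0,-0.07,-0.15],"dr": [0,0,0]},
    {"offset": [0,-0.11,-0.15],"dr": [0,0,0]},
    {"offset": [0,-0.15,-0.15],"dr": [0,0,0]},
    {"offset": [0,-0.18,-0.15],"dr": [0,0,0]},
    {"offset": [0,-0.19,-0.15],"dr": [0,0,0]},
    {"offset": [0,-0.19,-0.15],"dr": [0,0,0]},
    {"offset": [0,-0.19,-0.15],"dr": [0,0,0]},
  ],
  gripper=-1,
)

```text
time_s: 26.62
position: [0.4308, 0.0764, 0.1668]
tcp_rot: [[0.0, 1.0, 0.004], [1.0, -0.0, -0.0], [-0.0, 0.004, -1.0]]
force: [0.4, 0.3, -0.0]
opening: 1.004
grasp_force: 0.0
```

Run:
```python
from h import *
a=viewer.capture("scene")["color"][130:350,150:410]; b=viewer.capture("top")["color"][130:230,140:460]
cv2.imwrite("pics/s5.png",cv2.resize(a,None,fx=2.7,fy=2.7,interpolation=cv2.INTER_CUBIC)[...,::-1])
cv2.imwrite("pics/t5.png",cv2.resize(b,None,fx=2.5,fy=2.5,interpolation=cv2.INTER_CUBIC)[...,::-1])
```

```text
(no output)
```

View pics/s5.png

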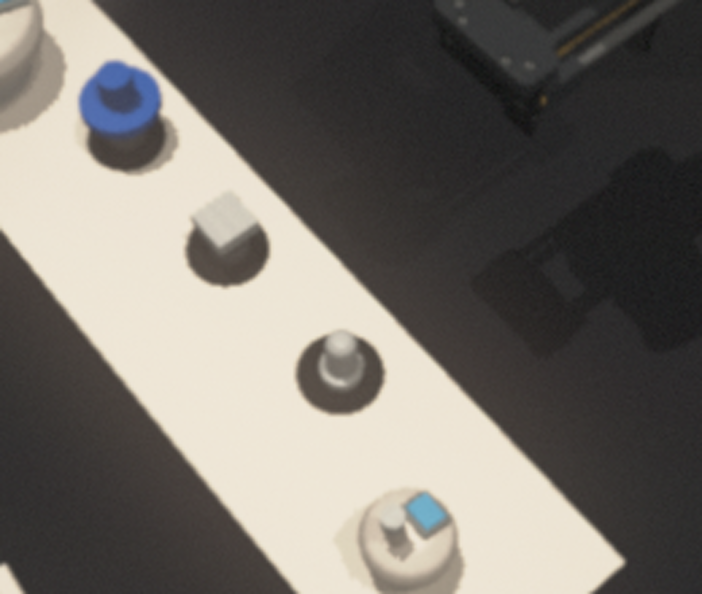

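View pics/t5.png

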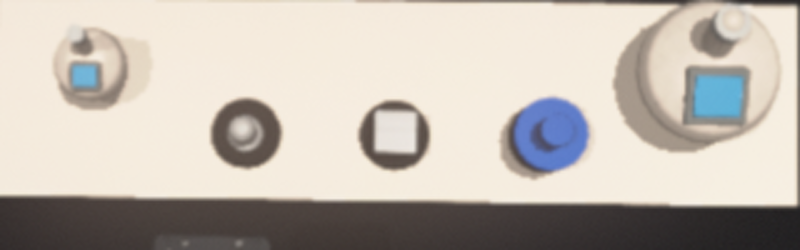

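All heads stand upright and central: in the top crop, bullet (244,131), square (396,132), cap on disc (552,134). The jar was never touched. Handing in.

```bash
python3 -c "
from rig import ticket
print(ticket.hand_in())"
```

```text
the job is handed in; nothing more can be done
None
```

The job is handed in at about 27 s: the last pictures show the disc, square and bullet heads upright and central on their rests and the cap level on the disc head; I never went near the jar, and no verdict came back.

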